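Take the tail cap off the flashlight

ROBOT

A 7-joint arm with a two-finger parallel gripper is mounted at the origin on the work surface. World frame = base frame: x ahead of the robot, y to its left, z up, the work surface at z = 0. Lengths are in m, angles in rad, forces in N, time in s.
With the tool pointing down it reaches from about 0.4 to 0.85 m from the base axis. Payload 10.4 kg.
Tool frame: the origin (TCP) lies at the very end of the fingers, on their centre line; the grasp point (between the pads) lies r.grip_depth behind it (r.grip_depth is the distance from the TCP to the grasp point, in m); y points along the fingers, z is the direction in which the jaws open and shut, and the axes are right-handed (so a half turn about y gives the same grasp; the last joint's range is limited). The gripper opens to 87 mm and grips with 3 to 60 N. Pads are 19 mm wide; open, the fingers measure 117 mm over their backs; the gripper's body (75 mm by 190 mm) begins 51 mm behind the grasp point.
Start: joints at [1.292, 0.332, -0.065, 1.46, 0.022, 1.35, -0.088], TCP at [0.158, -0.605, 0.184] pointing down, gripper open.
Joint ranges: [-2.6, 2.6], [-0.5, 2.12], [-1.47, 1.34], [0.16, 2.42], [-1.27, 4.41], [0.06, 2.06], [-2.6, 2.6]. Speed limits (rad/s): [2.22, 2.22, 2.79, 2.79, 3.14, 3.14, 3.14].

INTERFACE

Orientations are given as a unit quaternion [x, y, z, w].
In Python, from bench import r gives the robot as it stands.
- The arm moves only by the shell command python3 -m jog 'ROWS' [OPENING] [FORCE]. ROWS is JSON, a list of rows, each a list of 6 numbers: the shift along the tool's x, y, z in m, then the turn, a rotation vector about the tool's x, y, z in degrees. A call has 1 to 12 rows; each row shifts and turns the pose as measured when the row begins, along the tool's axes as they then stand; what a row does not reach is not made up. A row lasts 1/12 s, in which the tool goes at most 41.7 mm and 7.16 degrees, less where a joint would pass 70% of its speed; a pose out of reach is approached as far as the arm can. A call with a gripper value outside its range is refused whole. OPENING is the opening, from -1 (shut) to 1 (fully open), so that 0 is half open, set as the call begins (- or left out, the last holds). The fingers move at their own pace and stop on an object; FORCE is the grip in N (left out, the last holds). Time passes only in rows, so rows that do not move let the fingers close. It gives the time, the measured TCP pose, the force and the opening at its end, in the units of the state.
- r.read_state(): the state, without advancing time (a new reading comes with each control period).
- r.camera(name): name is "scene" or "top"; returns a dict with "image" (384x512x3 uint8, red, green, blue), "range_z" (384x512 float32, m along the optical axis (not along the pixel's ray), 0 where there is no reading), "K" (3x3 intrinsics, pixels), "R" (3x3) and "t" (3): a world point X has camera coordinates R X + t. Camera axes: x right, y down, z forward; pixel columns grow to the right and rows downward; lengths in m; the calibration is good to about 2 mm. A picture is of the moment at which its call begins.
- r.close_job(): hands the job in, once; it reports no verdict.
The state is a dict: "time": time; "joint_positions": joint angles; "joint_vel": joint speeds; "joint_torque": joint torques, N m; "ee_pos": TCP position; "eef_rot": TCP orientation; "ft_force": force on the tool from outside, world axes, zero at the start; "torque": the same for the moment, N m; "width": finger opening in m.
Only numpy, scipy, OpenCV 4.12 (cv2) and the standard library are available. Lean on these libraries where they do the work, as an engineer would, in place of code of your own. Each camera call takes 0.05 s, during which the arm holds its last target. There are 200 camera calls.

TASK

Two identical flashlights stand head down in their docks in the hall niche; the one beside the flat power bank needs a new cell, so take off its tail cap. Nobody remembers which way that cap loosens: try turning it one way and, if it stops short, the other, then lift it out and finish while still holding it up in the air, clear above the flashlight. Do not touch the other flashlight's cap, and leave the power bank, the earbud case and the key dish where they are.

Things in the scene. Friction and masses are not known exactly. Their poses are not given: they have to be found in the camera images.
- flashlight_a: black flashlight standing head down, fixed in a grey charging dock (square plate 90 x 90 x 24 mm) that is fixed to the shelf; it cannot move. Body tube 48 mm in diameter, its mouth 140 mm above the shelf; head 70 mm wide between heights 30 and 62 mm. Origin: centre of the dock's underside, on the tube's axis; z up. The other flashlight looks exactly the same
- cap_a: dark metal tail cap seated on flashlight_a: knurled round grip 40 mm in diameter, 30 mm high (144 to 174 mm above the shelf) over a flange 47 mm in diameter, 4 mm thick, resting on the mouth; a 24 mm deep stem hidden inside; 50 to 100 g. A shallow black bar marks its x axis on top. Origin: on its axis at the flange's underside; z up; its x axis starts within 13 degrees of the flashlight's
- mouth_a (a point): centre of the mouth of flashlight_a, on the cap's axis, 140 mm up. Quick thread inside: one way the cap meets a hard stop after 10 to 35 degrees, still locked (1.5 mm of lift); the other way, a hard stop after 65 to 90 degrees, at which (or up to 15 degrees before) it lifts straight out. Which way cannot be seen and differs between the two. Little friction; 0.2 N m shows a stop; ease back a little from it to lift
- flashlight_b: black flashlight standing head down, fixed in a grey charging dock (square plate 90 x 90 x 24 mm) that is fixed to the shelf; it cannot move. Body tube 48 mm in diameter, its mouth 140 mm above the shelf; head 70 mm wide between heights 30 and 62 mm. Origin: centre of the dock's underside, on the tube's axis; z up. The other flashlight looks exactly the same
- cap_b: dark metal tail cap seated on flashlight_b: knurled round grip 40 mm in diameter, 30 mm high (144 to 174 mm above the shelf) over a flange 47 mm in diameter, 4 mm thick, resting on the mouth; a 24 mm deep stem hidden inside; 50 to 100 g. A shallow black bar marks its x axis on top. Origin: on its axis at the flange's underside; z up; its x axis starts within 13 degrees of the flashlight's
- mouth_b (a point): centre of the mouth of flashlight_b, on the cap's axis, 140 mm up. Quick thread inside: one way the cap meets a hard stop after 10 to 35 degrees, still locked (1.5 mm of lift); the other way, a hard stop after 65 to 90 degrees, at which (or up to 15 degrees before) it lifts straight out. Which way cannot be seen and differs between the two. Little friction; 0.2 N m shows a stop; ease back a little from it to lift
- power_bank: flat white slab 70 x 130 x 18 mm lying on the shelf, outside one of the flashlights (140 to 250 mm from its axis, over 340 mm from the other); it marks the flashlight to open. Origin: centre of its underside, long side along its y
- earbud_case: small rounded metal case 48 x 62 x 28 mm lying outside the other flashlight. Origin: centre of its underside
- key_dish: shallow ceramic dish 110 mm in diameter, 28 mm high, with keys, behind the flashlights. Origin: centre of its underside

How it is judged:
By the outcome, as a careful person would: the job done as asked, in the order asked, and still so for the second after the job is handed in, while the arm keeps its last pose, push and grip.
It also fails if it takes over 58 s, if anything falls off the work surface, if the arm or the gripper's body presses on something with over 40 N, if the wrist force passes 120 N, or if a joint passes its speed limit or range.

## Working session

There is one attempt and no reset: what is moved stays moved. The work goes in short steps, Python scripts to look and compute and a shell command to move; the robot and the scene stay as the last step left them, time stands still between calls to the robot, and variables do not carry over. Pictures are saved under pics/ and viewed, about 8 in all and at most 12, crops included, and the job is handed in when it is done.

```bash
mkdir -p pics; cat > h.py <<'E'
from bench import r
import numpy as np, cv2
from scipy.spatial.transform import Rotation as Ro
def snap(n,f):
    c=r.camera(n); cv2.imwrite('pics/'+f,c['image'][:,:,::-1]); return c
def cloud(c):
    z=c['range_z']; v,u=np.indices(z.shape); K=c['K']
    P=np.stack([(u-K[0,2])/K[0,0]*z,(v-K[1,2])/K[1,1]*z,z],-1)
    return (P-c['t'])@c['R']
E
python3 - <<'E'
from h import *
s=r.read_state(); print({k:np.round(v,3).tolist() for k,v in s.items()}, r.grip_depth)
print(Ro.from_quat(s['eef_rot']).as_matrix().round(3))
c=snap('top','t1.png'); d=snap('scene','s1.png')
np.savez('top.npz',W=cloud(c)); np.savez('scene.npz',W=cloud(d))
for x in (c,d): print((-x['R'].T@x['t']).round(3))
W=cloud(c); z=W[...,2]
m=((z>.165)&(z<.182)&(c['range_z']>0)).astype(np.uint8)
n,l,st,ce=cv2.connectedComponentsWithStats(m)
for i in range(1,n):
    if st[i,4]>30:
        p=W[l==i]; print(ce[i].round(),st[i,4],np.median(p,0).round(4),p.min(0).round(3),p.max(0).round(3))
E
```

```text
{'time': 0.0, 'joint_positions': [1.292, 0.333, -0.065, 1.461, 0.022, 1.35, -0.089], 'joint_vel': [0.0, -0.001, 0.0, 0.001, 0.0, 0.001, 0.002], 'joint_torque': [-0.001, -62.326, 0.024, -38.989, -0.061, 0.04, 0.0], 'ee_pos': [0.158, -0.604, 0.184], 'eef_rot': [-0.09, 0.702, -0.701, 0.09], 'ft_force': [-0.874, -0.622, -0.624], 'torque': [0.026, -0.012, -0.01], 'width': 0.087} 0.0187
[[-0.967 -0.     0.253]
 [-0.253  0.001 -0.967]
 [ 0.    -1.    -0.001]]
[0.532 0.016 1.164]
[ 1.176 -0.056  0.891]
[121.  74.] 636 [0.9219 0.3378 0.1738] [0.92  0.011 0.165] [0.924 0.63  0.182]
[208. 206.] 214 [0.5898 0.107  0.1737] [0.57  0.087 0.168] [0.61  0.126 0.18 ]
[298. 232.] 218 [ 0.5262 -0.112   0.1737] [ 0.507 -0.131  0.166] [ 0.546 -0.093  0.18 ]
```

View pics/t1.png

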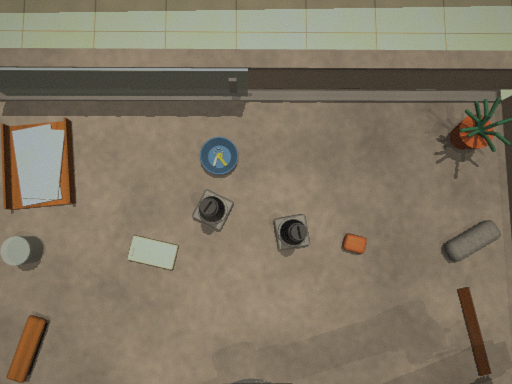

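View pics/s1.png

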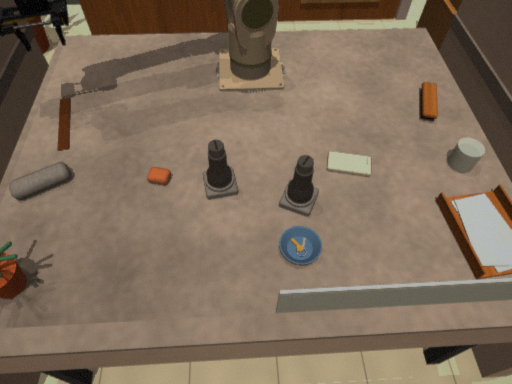

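```bash
python3 -m jog '[[-0.02,-0.03,0,0,-2,0],[-0.04,-0.03,0,0,-4,0],[-0.04,-0.03,0,0,-4,0],[-0.04,-0.03,0,0,-4,0],[-0.04,0,0,0,-4,0],[-0.04,0,0,0,-4,0],[-0.04,0,0,0,-4,0],[-0.04,0,0,0,-4,0],[-0.04,0,0,0,-4,0],[-0.04,0,0,0,-4,0]]' 1 20
python3 - <<'E'
from h import *
s=r.read_state(); print(s['joint_positions'].round(2) if hasattr(s['joint_positions'],'round') else s['joint_positions'])
R=Ro.from_quat(s['eef_rot']).as_matrix();print(R.round(3)); print(np.round(R.T@(np.array([.59,.1065,.25])-s['ee_pos']),4))
E
```

```text
time: 0.93
ee_pos: [0.4653, -0.4106, 0.2938]
eef_rot: [-0.317, 0.637, -0.629, 0.314]
ft_force: [0.0, -0.1, -0.4]
width: 0.0872
[ 0.89  0.32 -0.33  1.26  0.1   1.59 -0.06]
[[-0.602 -0.008  0.799]
 [-0.799  0.008 -0.602]
 [-0.001 -1.    -0.012]]
[-0.488   0.0469 -0.2111]
```

```bash
python3 -m jog '[[-0.041,0,0,0,-4,0],[-0.041,0,0,0,-4,0],[-0.041,0,0,0,-4,0],[-0.041,0,0,0,-4,0],[-0.041,0,-0.003,0,-4,0],[-0.041,0,-0.003,0,-4,0],[-0.041,0,-0.003,0,-4,0],[-0.041,0,-0.003,0,-4,0],[-0.041,0,-0.003,0,-4,0],[-0.041,0,-0.003,0,-4,0],[-0.04,0,-0.003,0,-4,0],[-0.03,0,0,0,-4,0]]'
cat > rel.py <<'E'
from h import *
import sys
s=r.read_state(); print(np.round(s['joint_positions'],2))
R=Ro.from_quat(s['eef_rot']).as_matrix();print(R.round(3)); print(np.round(R.T@(np.array([.59,.1065,float(sys.argv[1])])-s['ee_pos']),4)); 
# turn (tool rotvec, deg) that makes the tool exactly vertical
z=R[:,2]*[1,1,0]; z/=np.linalg.norm(z); y=np.array([0,0,-1.]); T=np.stack([np.cross(y,z),y,z],1)
print('level',np.degrees(Ro.from_matrix(R.T@T).as_rotvec()).round(2), 'yaw',np.degrees(np.arctan2(R[1,2],R[0,2])).round(1), np.round(s['ft_force'],2),np.round(s['torque'],3),s['width'])
E
python3 rel.py .22
```

```text
time: 1.93
ee_pos: [0.5605, 0.0538, 0.2905]
eef_rot: [0.556, -0.445, 0.429, -0.556]
ft_force: [0.5, 0.6, 1.3]
width: 0.0871
[ 0.41  0.24 -0.7   1.4   0.14  1.56 -0.04]
[[ 0.237 -0.018  0.971]
 [-0.971  0.013  0.237]
 [-0.017 -1.    -0.014]]
[-0.043   0.0707  0.0421]
level [ 0.81 -0.01 -0.98] yaw 13.7 [0.47 0.61 1.31] [ 0.004 -0.142  0.001] 0.0870571729634222
```

```bash
python3 -m jog '[[-0.022,0.02,0.021,0.8,0,-1],[-0.021,0.025,0.021,0,0,0],[0,0.025,0,0,0,0],[0,0,0,0,0,0],[0,0,0,0,0,0]]'; python3 rel.py .22; python3 -c "
from h import *
snap('scene','s2.png');c=snap('top','t2.png')
im=cv2.imread('pics/s2.png')[100:230,230:390];cv2.imwrite('pics/s2c.png',cv2.resize(im,None,fx=4,fy=4))"
```

```text
time: 2.35
ee_pos: [0.5886, 0.1194, 0.2198]
eef_rot: [-0.559, 0.431, -0.432, 0.561]
ft_force: [0.1, 0.3, 1.1]
width: 0.0869
[ 0.29  0.34 -0.72  1.45  0.22  1.43 -0.17]
[[ 0.255  0.002  0.967]
 [-0.967  0.002  0.255]
 [-0.001 -1.     0.003]]
[ 0.0128 -0.0002 -0.0019]
level [-0.16  0.   -0.06] yaw 14.8 [0.05 0.3  1.11] [ 0.004 -0.11  -0.06 ] 0.08694345112453056
```

View pics/s2c.png

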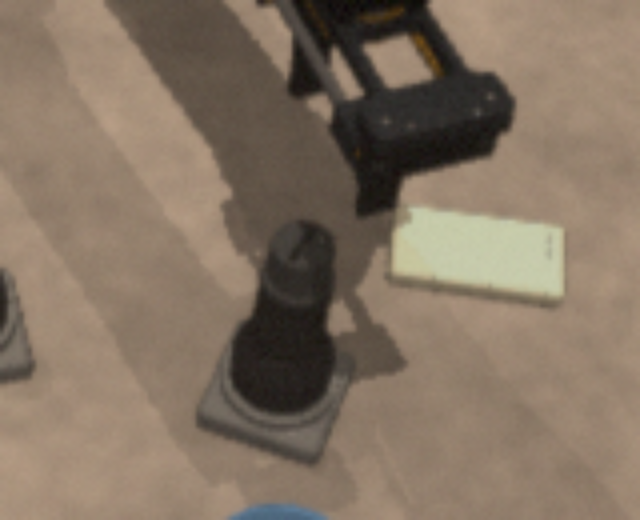

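```bash
python3 - <<'E'
from h import *
c=r.camera('scene'); s=r.read_state(); print(s['time'],np.round(s['ee_pos'],4),np.round(s['joint_vel'],3))
R=Ro.from_quat(s['eef_rot']).as_matrix(); e=np.array(s['ee_pos'])
for P in (e,e+R[:,2]*.05,e-R[:,2]*.05,[.59,.1065,.174]):
    q=c['K']@(c['R']@P+c['t']); q=q[:2]/q[2]; print(((q-[230,100])*4).round())
W=cloud(c);z=W[...,2]; m=(c['range_z']>0)&(abs(W[...,0]-.59)<.08)&(abs(W[...,1]-.11)<.08)&(z>.168)&(z<.18)
p=W[m];print(m.sum(),p.min(0),p.max(0),np.median(p,0))
E
```

```text
2.5 [0.5895 0.1176 0.2211] [ 0.006 -0.008  0.002 -0.01  -0.    -0.005 -0.001]
[327. 191.]
[360. 254.]
[295. 132.]
[299. 244.]
179 [0.56897658 0.08834994 0.16803709] [0.61059069 0.12765091 0.17765399] [0.59283198 0.10742878 0.17382251]
```

```bash
python3 - <<'E'
from h import *
s=r.read_state(); R=Ro.from_quat(s['eef_rot']).as_matrix(); e=np.array(s['ee_pos'])
c=r.camera('scene');W=cloud(c); m=(c['range_z']>0)&(W[...,2]>.185)&(abs(W[...,0]-.59)<.15)&(abs(W[...,1]-.11)<.15)
p=(W[m]-e)@R
print(e.round(4),'n',len(p))
o=np.argsort(-p[:,1]); print(p[o[:25]].round(3).tolist())
for lo in np.arange(-.1,.03,.01):
    q=p[(p[:,1]>=lo)&(p[:,1]<lo+.01)]
    if len(q): print(lo.round(2),len(q),q.min(0).round(3),q.max(0).round(3))
crop=c['image'][100:230,230:390,::-1]; cv2.imwrite('pics/s3c.png',cv2.resize(crop,None,fx=4,fy=4))
E
```

```text
[0.5895 0.1176 0.2211] n 6979
[[0.009, -0.038, 0.046], [0.004, -0.038, -0.043], [-0.01, -0.038, 0.052], [-0.006, -0.038, -0.043], [0.011, -0.039, 0.049], [0.006, -0.039, -0.043], [-0.001, -0.039, -0.044], [-0.007, -0.039, 0.052], [-0.003, -0.039, -0.043], [0.001, -0.04, 0.053], [0.01, -0.04, 0.053], [0.009, -0.04, 0.045], [0.003, -0.04, 0.053], [0.012, -0.041, -0.05], [0.01, -0.041, -0.042], [-0.006, -0.041, -0.044], [0.004, -0.041, -0.044], [-0.002, -0.041, 0.052], [0.006, -0.042, 0.053], [0.01, -0.042, -0.048], [-0.009, -0.042, 0.052], [-0.003, -0.042, -0.044], [0.011, -0.043, -0.051], [0.009, -0.043, 0.053], [0.003, -0.043, 0.052]]
-0.1 12 [ 0.001 -0.1   -0.055] [ 0.011 -0.092 -0.046]
-0.09 16 [-0.005 -0.089 -0.049] [ 0.006 -0.08  -0.042]
-0.08 22 [-0.009 -0.08  -0.055] [ 0.012 -0.07  -0.043]
-0.07 37 [-0.01  -0.069 -0.053] [ 0.012 -0.06   0.056]
-0.06 50 [-0.012 -0.06  -0.05 ] [ 0.012 -0.05   0.054]
-0.05 56 [-0.011 -0.05  -0.051] [ 0.012 -0.04   0.054]
-0.04 11 [-0.01  -0.04  -0.044] [ 0.011 -0.038  0.053]
```

View pics/s3c.png

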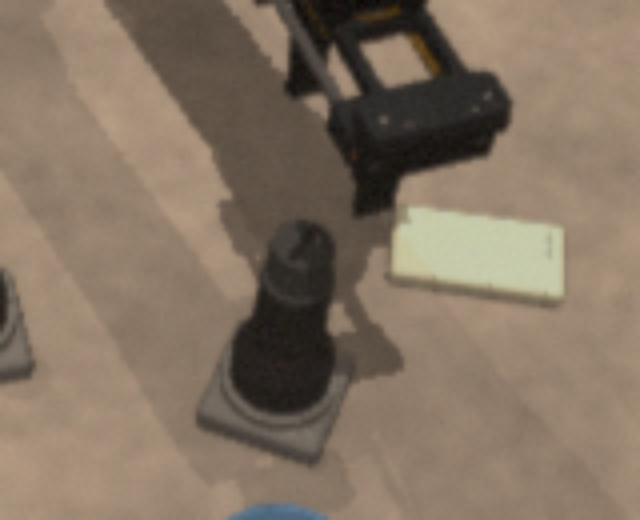

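The picture shows the near fingertip at about (375,212) and the cap top at (300,240). The depth readings put the real fingertips about 38 mm higher than the reported TCP. Cap heights from the camera match the spec, so I trust the camera, and I'll come down in stages and check again.

```bash
cat > tip.py <<'E'
from h import *
s=r.read_state(); R=Ro.from_quat(s['eef_rot']).as_matrix(); e=np.array(s['ee_pos'])
c=r.camera('scene');W=cloud(c); p=(W-e)@R
m=(c['range_z']>0)&(abs(abs(p[...,2])-.049)<.012)&(abs(p[...,0])<.02)&(p[...,1]<.03)&(p[...,1]>-.09)&(W[...,2]>.15)
for sg in (1,-1):
    q=p[m&(sg*p[...,2]>0)]
    if len(q): print('finger',sg,'n',len(q),'min',q.min(0).round(3),'max',q.max(0).round(3),'tip world z',(e[2]-q[:,1].max()).round(4))
E
python3 -m jog '[[0.006,0.025,-0.001,0,0,0],[0.004,0.025,-0.001,0,0,0],[0,0.010,0,0,0,0],[0,0,0,0,0,0],[0,0,0,0,0,0],[0,0,0,0,0,0]]'; python3 rel.py .16; python3 tip.py
```

```text
time: 3.05
ee_pos: [0.5952, 0.1036, 0.1683]
eef_rot: [-0.554, 0.43, -0.439, 0.562]
ft_force: [-0.3, 0.1, -0.1]
width: 0.0871
[ 0.31  0.36 -0.7   1.53  0.24  1.32 -0.17]
[[ 0.244  0.017  0.97 ]
 [-0.97   0.001  0.244]
 [ 0.003 -1.     0.017]]
[-0.0042  0.0082 -0.0045]
level [-0.97 -0.    0.18] yaw 14.2 [-0.25  0.15 -0.07] [-0.039 -0.149 -0.024] 0.08712763462930484
finger 1 n 64 min [-0.011 -0.065  0.045] max [ 0.011 -0.038  0.056] tip world z 0.2063
finger -1 n 80 min [-0.01  -0.089 -0.052] max [ 0.012 -0.037 -0.041] tip world z 0.2049
```

```bash
python3 -m jog '[[-0.004,0.005,-0.004,-1,0,0.2],[0,0.010,0,0,0,0],[0,0,0,0,0,0],[0,0,0,0,0,0]]'; python3 rel.py .113; python3 tip.py
```

```text
time: 3.43
ee_pos: [0.5915, 0.1082, 0.1551]
eef_rot: [-0.557, 0.434, -0.435, 0.559]
ft_force: [-1.1, -0.5, -0.0]
width: 0.0872
[ 0.3   0.38 -0.7   1.54  0.25  1.31 -0.19]
[[ 0.245  0.002  0.969]
 [-0.969  0.001  0.245]
 [-0.001 -1.     0.002]]
[ 0.0013  0.0421 -0.002 ]
level [-0.14  0.   -0.03] yaw 14.2 [-1.05 -0.48 -0.05] [-0.065 -0.087 -0.005] 0.08718411642630836
finger 1 n 54 min [-0.011 -0.062  0.044] max [ 0.012 -0.037  0.055] tip world z 0.1923
finger -1 n 73 min [-0.009 -0.09  -0.052] max [ 0.012 -0.035 -0.041] tip world z 0.1896
```

```bash
python3 -m jog '[[0.001,0.013,-0.001,0,0,0],[0,0.013,-0.001,0,0,0],[0,0.01,0,0,0,0],[0,0,0,0,0,0],[0,0,0,0,0,0],[0,0,0,0,0,0]]'; python3 rel.py .115; python3 tip.py
```

```text
time: 3.98
ee_pos: [0.5885, 0.1062, 0.1135]
eef_rot: [-0.558, 0.435, -0.434, 0.558]
ft_force: [1.0, 0.3, -0.7]
width: 0.0872
[ 0.3   0.41 -0.69  1.6   0.27  1.24 -0.2 ]
[[ 0.245 -0.001  0.969]
 [-0.969  0.001  0.245]
 [-0.001 -1.    -0.   ]]
[ 0.0001 -0.0015  0.0015]
level [ 0.02 -0.   -0.04] yaw 14.2 [ 1.03  0.34 -0.67] [-0.024 -0.127  0.041] 0.08715141320672193
finger 1 n 39 min [-0.011 -0.056  0.049] max [ 0.012 -0.039  0.055] tip world z 0.1524
finger -1 n 56 min [-0.01  -0.09  -0.052] max [ 0.012 -0.039 -0.041] tip world z 0.1522
```

```bash
python3 -m jog '[[0,0,0,0,0,0],[0,0,0,0,0,0],[0,0,0,0,0,0],[0,0,0,0,0,0],[0,0,0,0,0,0],[0,0,0,0,0,0],[0,0,0,0,0,0],[0,0,0,0,0,0]]' -1 25; python3 rel.py .115;  python3 -c "
from h import *
c=snap('scene','s4.png')
im=cv2.imread('pics/s4.png')[100:230,230:390];cv2.imwrite('pics/s4c.png',cv2.resize(im,None,fx=4,fy=4))"
```

```text
time: 4.7
ee_pos: [0.59, 0.1066, 0.1159]
eef_rot: [-0.557, 0.434, -0.435, 0.559]
ft_force: [0.0, -0.4, 0.7]
width: 0.0413
[ 0.3   0.4  -0.69  1.59  0.27  1.24 -0.2 ]
[[ 0.245  0.003  0.969]
 [-0.969  0.001  0.245]
 [-0.    -1.     0.003]]
[ 0.0001  0.0009 -0.    ]
level [-0.2   0.   -0.02] yaw 14.2 [ 0.03 -0.37  0.67] [-0.011 -0.149 -0.041] 0.041324706727840596
```

View pics/s4c.png

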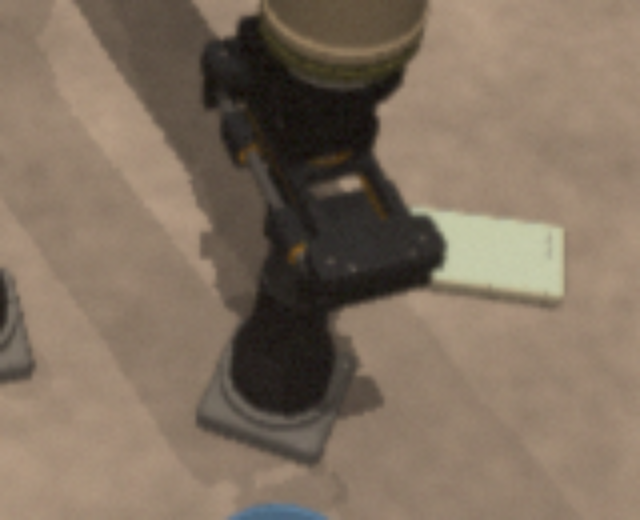

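Gripped at width 41.3 mm, with the fingers around the cap above the flange. Next I turn it one way.

```bash
python3 -m jog '[[0,0,0,0,3,0],[0,0,0,0,3,0],[0,0,0,0,3,0],[0,0,0,0,3,0]]'; python3 rel.py .115; python3 -m jog '[[0,0,0,0,3,0],[0,0,0,0,3,0],[0,0,0,0,3,0]]'; python3 rel.py .115
```

```text
time: 5.08
ee_pos: [0.59, 0.1065, 0.1159]
eef_rot: [-0.507, 0.492, -0.492, 0.509]
ft_force: [-0.3, 0.3, 0.9]
width: 0.0396
[ 0.27  0.4  -0.66  1.6   0.25  1.23 -0.4 ]
[[ 0.032  0.003  0.999]
 [-0.999  0.001  0.032]
 [-0.001 -1.     0.003]]
[0.     0.0009 0.    ]
level [-0.18  0.   -0.07] yaw 1.8 [-0.26  0.3   0.85] [ 0.009 -0.114  0.017] 0.03964698470959465
time: 5.33
ee_pos: [0.5901, 0.1067, 0.1159]
eef_rot: [0.464, -0.532, 0.533, -0.467]
ft_force: [-0.1, -0.7, -0.3]
width: 0.0396
[ 0.25  0.39 -0.63  1.6   0.24  1.23 -0.56]
[[-0.133  0.003  0.991]
 [-0.991  0.002 -0.133]
 [-0.002 -1.     0.003]]
[ 0.0002  0.0009 -0.    ]
level [-0.17  0.   -0.11] yaw -7.6 [-0.14 -0.73 -0.26] [-0.022 -0.09   0.004] 0.03955253272775139
```

```bash
for i in 1; do python3 -m jog '[[0,0,0,0,3,0],[0,0,0,0,3,0],[0,0,0,0,3,0]]'; done; python3 rel.py .115|tail -1; python3 -m jog '[[0,0,0,0,3,0],[0,0,0,0,3,0],[0,0,0,0,3,0]]' >/dev/null; python3 rel.py .115|tail -1
```

```text
time: 5.58
ee_pos: [0.5901, 0.1067, 0.1158]
eef_rot: [0.419, -0.568, 0.569, -0.421]
ft_force: [0.2, 0.2, -0.1]
width: 0.0394
level [-0.16  0.   -0.15] yaw -17.1 [ 0.2   0.25 -0.09] [-0.027 -0.154  0.011] 0.03941118317310943
level [-0.16  0.   -0.18] yaw -26.6 [-0.6   0.35  0.08] [-0.002 -0.049  0.047] 0.03921650418282057
```

```bash
python3 -m jog '[[0,0,0,0,3,0],[0,0,0,0,3,0],[0,0,0,0,3,0],[0,0,0,0,3,0]]' >/dev/null; python3 rel.py .115|tail -1; python3 -m jog '[[0,0,0,0,3,0],[0,0,0,0,3,0],[0,0,0,0,3,0]]' >/dev/null; python3 rel.py .115|tail -1;  python3 -m jog '[[0,0,0,0,2,0],[0,0,0,0,2,0],[0,0,0,0,2,0]]' >/dev/null; python3 rel.py .115
```

```text
level [-0.06  0.   -0.22] yaw -39.1 [-0.41  0.05  0.52] [ 0.033  0.083 -0.003] 0.03918734088132009
level [ 0.07 -0.   -0.2 ] yaw -48.5 [-2.51  1.59  1.25] [0.207 0.574 0.042] 0.03939743861530568
[ 0.15  0.36 -0.5   1.6   0.18  1.22 -1.35]
[[-0.818 -0.     0.576]
 [-0.576  0.003 -0.818]
 [-0.002 -1.    -0.003]]
[0.     0.0009 0.0035]
level [ 0.15 -0.   -0.11] yaw -54.8 [-0.56 -0.43  1.43] [-0.261  0.004  0.173] 0.039215614728859025
```

```bash
python3 -m jog '[[0,0,0.002,0,2,0]]' >/dev/null; python3 rel.py .115|tail -2; python3 -m jog '[[0,0,0,0,2,0],[0,0,0,0,2,0]]' >/dev/null; python3 rel.py .115|tail -2; python3 -c "
from h import *
c=snap('scene','s5.png')
im=cv2.imread('pics/s5.png')[100:230,230:390];cv2.imwrite('pics/s5c.png',cv2.resize(im,None,fx=4,fy=4))"
```

```text
[0.     0.0009 0.0033]
level [ 0.26 -0.   -0.07] yaw -56.8 [-6.64  6.42  3.54] [1.531 1.445 0.644] 0.039425144601249996
[0.0003 0.001  0.0038]
level [ 0.25 -0.   -0.1 ] yaw -60.9 [ 2.59  0.05 -1.16] [-0.062 -0.881  0.718] 0.03931732466840432
```

View pics/s5c.png

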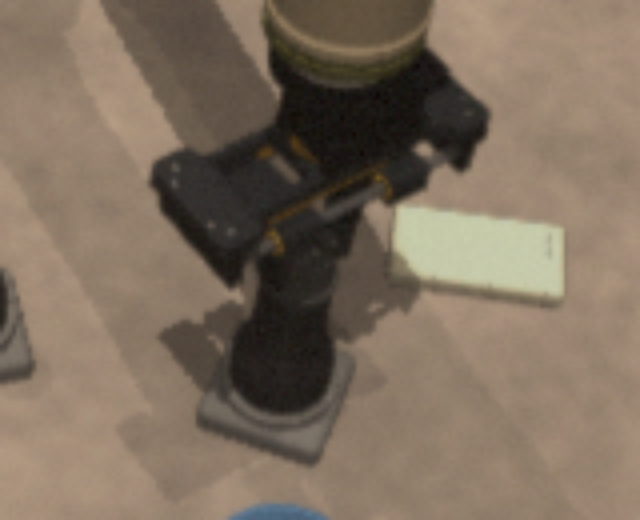

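Torque rose to 0.7 N·m at about 70°, which is the far stop, so this is the loosening direction. I'll ease back slightly and try the lift.

```bash
python3 -m jog '[[0,0,0,0,-1,0],[0,0,0,0,0,0],[0,0,0,0,0,0]]' - 30 >/dev/null; python3 rel.py .115|tail -2; python3 -m jog '[[0,0,0,0,-1,0],[0,0,0,0,0,0]]'>/dev/null; python3 rel.py .115|tail -2
```

```text
[0.0006 0.001  0.0037]
level [ 0.22 -0.   -0.11] yaw -59.7 [ 0.92 -0.2   0.56] [-0.033 -0.224  0.364] 0.039573649435405665
[0.0006 0.001  0.0037]
level [ 0.23 -0.   -0.12] yaw -58.6 [-0.12 -0.2  -0.17] [-0.027 -0.216  0.223] 0.03939748543145445
```

```bash
python3 -m jog '[[0,0,0,0,-1.3,0],[0,0,0,0,0,0]]'>/dev/null; python3 rel.py .115|tail -2; python3 -m jog '[[0,-0.002,0,0,0,0],[0,-0.002,0,0,0,0]]'; python3 rel.py .115|tail -2;python3 -m jog '[[0,-0.002,0,0,0,0],[0,0,0,0,0,0]]'; python3 rel.py .115|tail -2
```

```text
[0.0006 0.001  0.0037]
level [ 0.24 -0.   -0.12] yaw -57.1 [ 0.87 -0.   -1.24] [ 0.025 -0.134  0.048] 0.03955101350030172
time: 7.72
ee_pos: [0.5881, 0.1094, 0.1193]
eef_rot: [-0.2, 0.68, -0.677, 0.2]
ft_force: [1.6, -0.7, -3.0]
width: 0.0392
[0.     0.0043 0.0035]
level [ 0.27 -0.   -0.05] yaw -57.2 [ 1.56 -0.69 -3.02] [-0.114 -0.555  0.028] 0.03924045691964679
time: 7.88
ee_pos: [0.5882, 0.1091, 0.1216]
eef_rot: [-0.2, 0.68, -0.677, 0.2]
ft_force: [0.7, 0.0, -0.4]
width: 0.0393
[-0.0001  0.0066  0.0032]
level [ 0.26 -0.   -0.04] yaw -57.2 [ 0.68  0.04 -0.36] [ 0.014 -0.2    0.086] 0.039264309370303396
```

```bash
python3 -m jog '[[0,-0.006,0,0,0,0],[0,-0.006,0,0,0,0],[0,-0.006,0,0,0,0],[0,-0.006,0,0,0,0],[0,-0.01,0,0,0,0],[0,-0.015,0,0,0,0],[0,-0.02,0,0,0,0],[0,-0.02,0,0,0,0],[0,-0.01,0,0,0,0],[0,0,0,0,0,0],[0,0,0,0,0,0],[0,0,0,0,0,0]]'; python3 rel.py .115|tail -2; python3 -c "
from h import *
c=snap('scene','s6.png')
im=cv2.imread('pics/s6.png')[70:230,200:400];cv2.imwrite('pics/s6c.png',cv2.resize(im,None,fx=3.5,fy=3.5))"
```

```text
time: 8.88
ee_pos: [0.5876, 0.1099, 0.2315]
eef_rot: [-0.2, 0.68, -0.676, 0.2]
ft_force: [0.1, 0.7, -0.7]
width: 0.0395
[0.0002 0.1165 0.0047]
level [ 0.27 -0.   -0.15] yaw -57.1 [ 0.09  0.71 -0.65] [-0.032 -0.036  0.05 ] 0.039505784556356616
```

View pics/s6c.png

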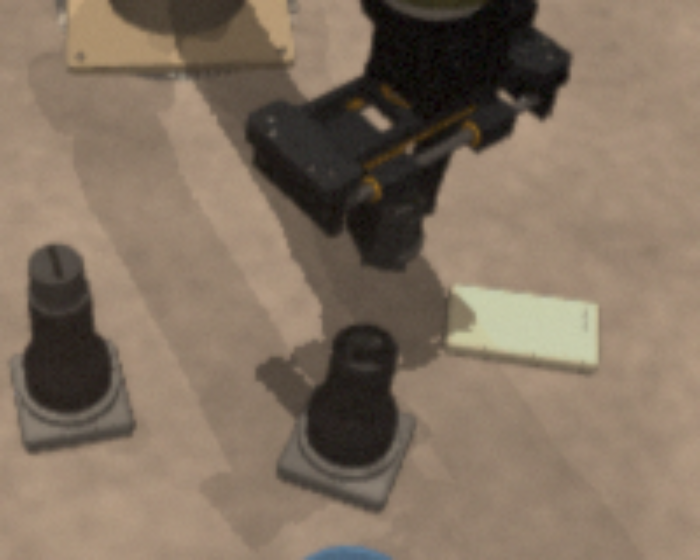

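The cap is out, held at crop (388,240), and the open mouth shows at (368,345). The other cap is still seated at (55,265). I'll hold briefly to check it isn't slipping, then hand in.

```bash
python3 -m jog '[[0,0,0,0,0,0],[0,0,0,0,0,0],[0,0,0,0,0,0],[0,0,0,0,0,0],[0,0,0,0,0,0],[0,0,0,0,0,0]]'; python3 - <<'E'
from h import *
c=r.camera('scene');W=cloud(c)
m=(c['range_z']>0)&(np.hypot(W[...,0]-.589,W[...,1]-.108)<.03)&(W[...,2]>.15); z=W[m][:,2]
print('lowest cap point',np.sort(z)[:5].round(3)); print(r.read_state()['width'])
r.close_job()
E
```

```text
time: 9.43
ee_pos: [0.5858, 0.1093, 0.2271]
eef_rot: [-0.202, 0.68, -0.676, 0.198]
ft_force: [-0.6, 0.4, -1.2]
width: 0.0393
lowest cap point [0.227 0.227 0.227 0.228 0.228]
0.039130578610017556
the job is handed in; nothing more can be done
```

The tail cap is off the flashlight beside the power bank, and I handed the job in at about 9.5 s with the cap still held up in the air.

- **Loosening:** I turned the cap clockwise as seen from above. It met its hard stop at about 70°, past the 35° limit for the locked side, so the first direction tried was the right one. I eased back about 3.5° and it lifted straight out.
- **Last checks:** The grip was steady at 39 mm. The lowest cap point the camera could see was at 0.227 m, about 87 mm above the open mouth. In the last picture the other cap was still seated and the power bank had not moved. The earbud case and key dish were outside or only partly in that view, but the arm never went near them.

Three readings disagreed with what I expected:
- **Reported tool height:** It read about 38 mm lower than the fingertips the camera saw. I went by the camera, because its cap heights matched the given sizes.
- **Torque at the stop:** It briefly reached about 0.7 N·m, more than the 0.2 N·m needed. The pads probably slipped a few degrees on the cap.
- **Drift while holding:** The arm settled about 4 mm lower in the last half second before hand-in.

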